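# Dial in the red filter and seat the eyepiece

### The job

Set the telescope up for the red filter: rub the knurled rim of its filter wheel round with light finger pressure until the red filter clicks into place under the open eyepiece port, and let go of the wheel. Then stand the loose eyepiece in the port, pushed gently fully home on its shoulder, and leave it there. Do not lean hard on the telescope or its wheel, and do not disturb the hex-key rack, tape dispenser, stapler and bracket on the table.

Things in the scene. Friction and masses are not known exactly. Their poses are not given: they have to be found in the camera images.
- telescope: Small white refractor on a heavy round table mount, level, fixed. Origin on the table under the eyepiece port; x along the tube to the front lens (420 mm ahead), z up. At its near end a flat black filter-wheel housing, top 158 mm above the table, carries the port. 70 mm tube from 105 mm ahead of the port, tops at 155 mm; focuser knobs 56 mm to either side, 82 mm ahead, 98 mm high.
- port (a point): Centre of the top rim of the eyepiece port, an upright open aluminium tube on the housing: rim 184 mm above the table, outside diameter 41 mm, bore 33.4 mm, 26 mm deep. Down the bore, through a 28 mm hole, one sees the filter now in place. A small brass screw sticks out ahead, below the rim. Axes as the telescope's.
- wheel_axis (a point): Point on the filter wheel's upright axis, half-way up its rim, 148 mm above the table, 30 mm from the port along the telescope's -x. Axes as the telescope's. It is a level dark disc, 108 mm across; its knurled rim is 10 mm high (143 to 153 mm above the table) and stands 7 mm proud of the 94 mm housing plates on the side facing the robot; boxed in (116 mm wide) on the other; free outside and below.
- rim_front (a point): Middle of the bare rim, 54 mm from the axis along the telescope's -x; bare 85 degrees to either side of it. A fingertip pressed on it towards the axis drags it by friction alone (coefficient 0.6 or more) and slips at the clicks if too light: a steady 10 to 14 N is right, over 18 N in all too hard. The rim does not give and runs up to 1.5 mm out of true, so 1 mm of finger position can be 10 N.
- filter_wheel (a joint): Turn of the wheel in rad, counter-clockwise from above, endless either way; 0 (or any whole turn) is red in place. Drag at the rim about 0.6 N. A sprung ball clicks in at each of the 5 filters, every 1.257 rad; it resists from 0.26 rad before each, takes up to 5 N along the rim to push in or out, and from 0.1 rad or nearer pulls the released wheel exactly home. Between clicks it stays put.
- red_filter (a point): Centre of the red filter's top, 30 mm from the wheel's axis, 154 mm above the table; turns with the wheel, x pointing out from its axis. In place when straight under the port. 27 mm filters: red, then counter-clockwise from above green, blue, yellow, clear; each has a 6 by 10 mm tab of its colour on the rim opposite it; the tab of the filter in place is at the rim's front by a white line.
- eyepiece_body (a point): Middle of the grip of the loose eyepiece, on its axis, 46 mm above its foot; z up the axis. The eyepiece (about 150 g) stands on the table on its steel barrel (31.7 mm diameter, 24 mm long, foot edge bevelled 2.5 mm); above is a black round body, 42 mm across from 24 to 62 mm above the foot, tapering to its top at 70 mm. Its yaw does not matter.
- eyepiece_shoulder (a point): Point on the eyepiece's axis in the plane of its shoulder, the underside of the 42 mm body, 24 mm above the foot. Fully home, the shoulder lies on the port's rim and this point is at port.
- hex_rack: Loose black plastic rack, 52 by 124 mm (long side along its y), with six steel hex keys standing in it, 132 mm high. Origin under its centre. A bystander.
- tape_dispenser: Loose red tape dispenser, 135 by 56 mm, 88 mm high. Origin under its centre, long side along its x. A bystander.
- stapler: Loose grey stapler, 145 by 38 mm, 60 mm high. Origin under its centre, long side along its x. A bystander.
- l_bracket: Loose aluminium L-bracket lying on one leg, 60 by 40 mm, 60 mm high, 4 mm thick. Origin under the middle of its lying leg. A bystander.
Things that resemble listed ones, but are neither listed nor needed, are in the scene too. Of the things that look like the part that bears eyepiece_body, the larger one is meant.

How it is judged:
On the way, in this order (a step that is already met when the one before it is completed fails the run):
1. the red filter sits clicked in under the open port, with nothing touching the wheel (horizontal distance between red_filter and port below 0.002 m and contact force between the fingers and telescope below 0.1 N and distance between eyepiece_shoulder and port above 0.05 m), for 0.3 s.
2. the eyepiece is in the port with its shoulder down on the rim (horizontal distance between eyepiece_shoulder and port below 0.003 m and z of eyepiece_shoulder in the frame of port between -0.0025 and 0.0025 m and angle between eyepiece_shoulder's own z axis and vertical below 0.06 rad), for 0.2 s.
At the end, for the whole second after the job is handed in: The red filter is centred under the eyepiece port to within 2 mm, and the released eyepiece stands upright in the port (within 3 mm of its axis, tilt under 3.4 degrees) with its shoulder on the rim to within 2.5 mm (all of step 2 and horizontal distance between red_filter and port below 0.002 m); the robot touches nothing.
It fails at once if the fingers press on the telescope or its filter wheel with more than 18 N (contact force between telescope and the fingers above 18 N).
It fails at once if the telescope is leaned on (through the eyepiece or anything else) with more than 35 N (contact force between telescope and anything else above 35 N).
It fails at once if the hex-key rack, tape dispenser, stapler or L-bracket is pushed more than 20 mm from its place (distance of any of hex_rack, tape_dispenser, stapler, l_bracket from where it was at the start of the episode above 0.02 m).
It also fails if it takes over 72 s, if anything falls off the work surface, if the arm or the gripper's body presses on something with over 40 N, if the wrist force passes 120 N, or if a joint passes its speed limit or range.

### The arm

A 6-joint arm with a two-finger parallel gripper is mounted at the origin on the work surface. World frame = base frame: x ahead of the robot, y to its left, z up, the work surface at z = 0. Lengths are in m, angles in rad, forces in N, time in s.
With the tool pointing down it reaches from about 0.325 to 0.9 m from the base axis. Payload 3.5 kg.
Tool frame: the origin (TCP) lies at the very end of the fingers, on their centre line; the grasp point (between the pads) lies 19 mm behind it; z points along the fingers, y is the line along which they close (so a half turn about z gives the same grasp; the last joint's range is limited). The gripper opens to 85 mm and grips with 20 to 120 N. Pads are 22 mm wide; open, the fingers measure 114 mm over their backs; the gripper's body (76 mm by 85 mm) begins 54 mm behind the grasp point. The pads swing forward as they close: fully open they stand 13 mm farther back than shut.
Start: joints at [-1.391, 0.276, -0.026, 1.268, 0, 1.467], TCP at [0.174, -0.6, 0.231] pointing down, gripper open.
Joint ranges: [-3.12, 3.12], [-0.85, 1.88], [-1.08, 1.24], [-1.95, 2.15], [-1.57, 1.53], [-3.14, 3.14]. Speed limits (rad/s): [2.57, 2.57, 3.14, 3.14, 3.14, 3.14].

### API

Orientations are given as a 3x3 rotation matrix whose columns are the frame's x, y, z axes.
In Python, from plant import read_state, vision, workorder gives the robot as it stands. The module is installed in compiled form; this text tells all that it offers.
- The arm moves only by the tool carry_out, never from a script. Its argument "steps" is text: rows parted by semicolons, each of 7 numbers parted by spaces: the turn, a rotation vector about the tool's x, y, z in rad, then the shift along the tool's x, y, z in cm, then the opening, from 0 (shut) to 1 (fully open). A call has 1 to 10 rows; each row is the pose to reach, as a shift and turn from the pose commanded when the call began, along the tool's axes at that moment; what a row does not reach only later rows make up. A row lasts 1/8 s, in which the tool goes at most 62.5 mm and 10.7 degrees, less where a joint would pass 70% of its speed; a pose out of reach is approached as far as the arm can. A call with a gripper value outside its range is refused whole. The fingers move at their own pace and stop on an object; "newtons" is the grip in N (left out, the last holds). Time passes only in rows, so rows that repeat a pose let the fingers close. It gives the time, the measured TCP pose, the force, the opening and the grip force at its end, in the units of the state.
- read_state(): the state, without advancing time (a new reading comes with each control period).
- vision.read_camera(name): name is "scene" or "top" or "wrist"; returns the picture (400x640x3 uint8, blue, green, red); there is no depth.
- vision.camera_params(name): a dict with "camera_matrix" (3x3 intrinsics, pixels), "cam_to_world" (4x4, takes a point from camera to world coordinates). Camera axes: x right, y up, looking along -z (the intrinsics and any distortion apply to the point x, -y, -z); pixel columns grow to the right and rows downward; lengths in m; the calibration is good to about 2 mm. The wrist camera is an equidistant fisheye: a pixel r from the principal point sees the ray r / f radians off the axis. A picture is of the moment at which its call begins: read the wrist's pose just before it. camera_params takes no time and is no camera call; for the wrist camera it gives the pose at the moment of the call.
- workorder.finish_job(): hands the job in; it is judged then, once.
The state is a dict: "time_s": time; "qpos": joint angles; "joint_velocities": joint speeds; "effort": joint torques, N m; "ee_pos": TCP position; "ee_rot": TCP orientation; "contact_force": force on the tool from outside, world axes, zero at the start; "torque": the same for the moment, N m; "grip_width": opening from 0.0 (shut) to 1.0 (fully open); "finger_force": force on a finger pad.
Only numpy, scipy, OpenCV 4.12 (cv2) and the standard library are available. Lean on these libraries where they do the work, as an engineer would, in place of code of your own. Each camera call takes 0.05 s, during which the arm holds its last target. There are 200 camera calls.

## Working session

There is one attempt and no reset: what is moved stays moved. The work goes in short steps, Python scripts to look and compute and a tool call to move; the robot and the scene stay as the last step left them, time stands still between calls to the robot, and variables do not carry over. Pictures are saved under pics/ and viewed, at most 10 in all, crops included, and the job is handed in when it is done.

Besides the shell and the picture viewer there is one more tool, called after "Request:" as a command line: name --argument value ..., lists and objects as JSON in quotes. carry_out: Moves the arm, as the interface text tells. Its arguments: {"type":"object","properties":{"steps":{"type":"string"},"newtons":{"type":"number"}},"required":["steps"]}

```bash
mkdir -p pics; cat > h.py <<'E'
import numpy as np, cv2
from plant import read_state, vision, workorder
def params(n):
    p=vision.camera_params(n); return np.array(p["camera_matrix"]),np.array(p["cam_to_world"]),p
def ray(n,u,v,P=None):
    K,T,_=P or params(n)
    x=(u-K[0,2])/K[0,0]; y=(v-K[1,2])/K[1,1]
    if n=="wrist":
        r=np.hypot(x,y); s=np.sin(r)/max(r,1e-9); d=np.array([x*s,-y*s,-np.cos(r)])
    else: d=np.array([x,-y,-1.])
    d=T[:3,:3]@d; return T[:3,3],d/np.linalg.norm(d)
def onz(n,u,v,z,P=None):
    o,d=ray(n,u,v,P); return o+d*(z-o[2])/d[2]
def proj(n,p,P=None):
    K,T,_=P or params(n)
    c=T[:3,:3].T@(np.asarray(p)-T[:3,3]); x,y,z=c[0],-c[1],-c[2]
    if n=="wrist":
        r=np.hypot(x,y); t=np.arctan2(r,z); x,y=x/max(r,1e-9)*t,y/max(r,1e-9)*t
    else: x,y=x/z,y/z
    return np.array([K[0,0]*x+K[0,2],K[1,1]*y+K[1,2]])
E
python3 - <<'E'
from h import *
np.set_printoptions(precision=4,suppress=True)
s=read_state(); print(s)
for n in("scene","top","wrist"):
    K,T,p=params(n); print(n,K,T,[k for k in p])
    cv2.imwrite(f"pics/{n}0.png",vision.read_camera(n))
E
```

```text
{'time_s': 0.0, 'qpos': array([-1.3914,  0.2771, -0.0279,  1.268 , -0.    ,  1.4674]), 'joint_velocities': array([-0.0004, -0.0011,  0.0004, -0.0003,  0.001 ,  0.0004]), 'effort': array([ -0.0004, -44.5504,  29.5206,   0.0164,  -0.0001,   0.    ]), 'ee_pos': array([ 0.1742, -0.5994,  0.2301]), 'ee_rot': array([[ 0.9603,  0.279 , -0.0004],
       [ 0.279 , -0.9603,  0.0022],
       [ 0.0002, -0.0022, -1.    ]]), 'contact_force': array([0.1699, 0.1185, 0.3177]), 'torque': array([-0.0042,  0.0089, -0.0249]), 'finger_force': 0.0, 'grip_width': 0.9983454301464715}
scene [[478.9378   0.     318.9068]
 [  0.     478.9378 199.6658]
 [  0.       0.       1.    ]] [[ 0.8286 -0.3733  0.4173  0.9858]
 [ 0.5598  0.5391 -0.6293 -0.7531]
 [ 0.0099  0.755   0.6556  0.938 ]
 [ 0.      0.      0.      1.    ]] ['camera_matrix', 'cam_to_world']
top [[429.6958   0.     327.2364]
 [  0.     429.6958 193.7502]
 [  0.       0.       1.    ]] [[-0.0289  0.9857 -0.1663  0.2844]
 [-0.9996 -0.028   0.0076 -0.0109]
 [ 0.0028  0.1665  0.986   1.3857]
 [ 0.      0.      0.      1.    ]] ['camera_matrix', 'cam_to_world']
wrist [[309.7069   0.     318.3397]
 [  0.     309.7069 203.8457]
 [  0.       0.       1.    ]] [[ 0.279   0.9231  0.2647  0.2424]
 [-0.9603  0.2687  0.0749 -0.5808]
 [-0.002  -0.2751  0.9614  0.3725]
 [ 0.      0.      0.      1.    ]] ['camera_matrix', 'cam_to_world']
```

View pics/top0.png

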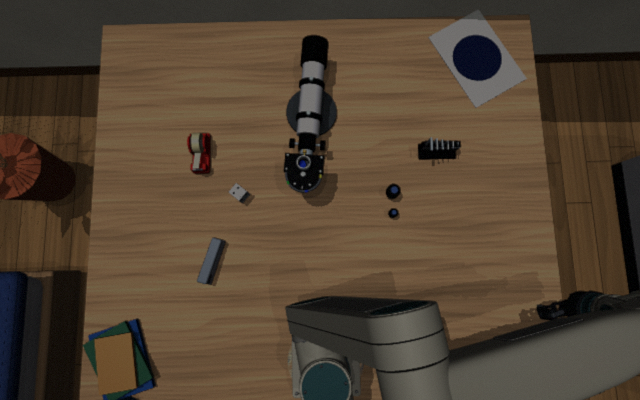

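View pics/scene0.png

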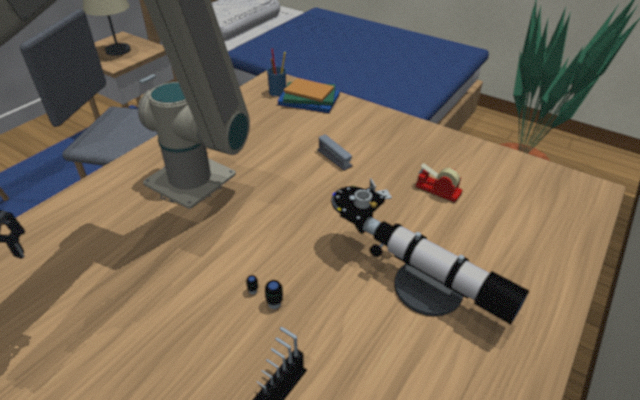

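Top view: telescope port at about (304,162) showing blue, its tube going up to the lens at (315,48). Eyepiece candidates: (393,191), the larger one, and (394,213), the smaller one. In the scene view these are at (274,293) and (252,283). I choose the larger and check it in a close crop.

```bash
python3 - <<'E'
from h import *
np.set_printoptions(precision=4,suppress=True)
t=cv2.imread("pics/top0.png");s=cv2.imread("pics/scene0.png")
a=cv2.resize(t[130:210,270:350],(400,400),interpolation=cv2.INTER_CUBIC)
b=cv2.resize(t[170:230,360:420],(400,400),interpolation=cv2.INTER_CUBIC)
c=cv2.resize(s[170:230,320:400],(400,200*3//2),interpolation=cv2.INTER_CUBIC)[:200*3//2]
d=cv2.resize(s[260:320,230:310],(400,300),interpolation=cv2.INTER_CUBIC)
a=np.hstack([a,b]); c=np.hstack([c,d]); im=np.vstack([a,c]); im=cv2.resize(im,(685,600)); im=np.clip(im*1.6,0,255).astype(np.uint8)
cv2.imwrite("pics/crop1.png",im)
for u,v,z in((304,162,.184),(315,48,.12),(393,191,.07),(394,213,.04)): print(onz("top",u,v,z))
E
```

```text
[0.5814 0.0439 0.184 ]
[0.9671 0.0046 0.12  ]
[ 0.5091 -0.2257  0.07  ]
[ 0.4438 -0.2299  0.04  ]
```

View pics/crop1.png

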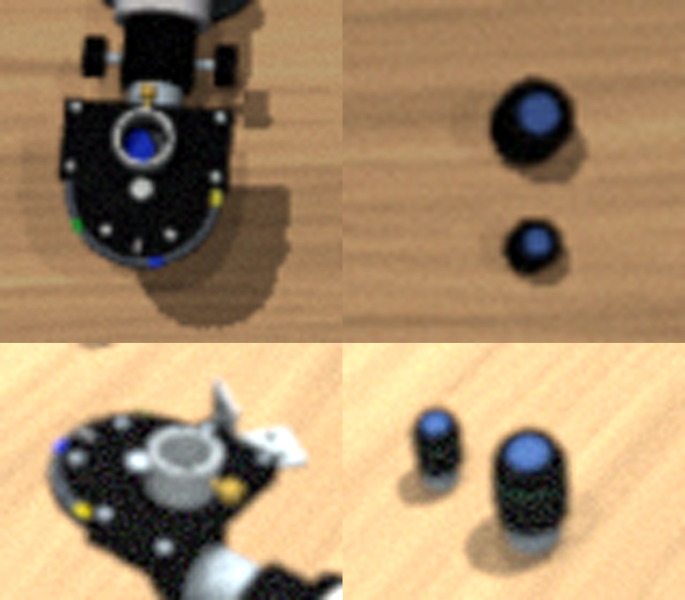

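Close crop: the larger eyepiece at top (393,191) has the steel barrel and is the one meant. The port shows blue. The blue tab is slightly to the right of (counter-clockwise past) the white line, green is on the left and yellow on the right. Red therefore comes in by turning counter-clockwise about 2.3–2.4 rad, so the finger goes towards −y at the front. I move the wrist camera over the telescope.

```bash
cat >> h.py <<'E'
import json,os
from scipy.spatial.transform import Rotation as Rn
def cmd():
    if os.path.exists("cmd.json"):
        c=json.load(open("cmd.json")); return np.array(c["p"]),np.array(c["R"])
    return np.array([.174,-.6,.231]),np.array([[np.cos(.2828),np.sin(.2828),0],[np.sin(.2828),-np.cos(.2828),0],[0,0,-1.]])
def did(row):   # note the last row of a finished move
    r=np.array(row.split(),float); p,R=cmd()
    p=p+R@r[3:6]/100; R=R@Rn.from_rotvec(r[:3]).as_matrix()
    json.dump({"p":p.tolist(),"R":R.tolist()},open("cmd.json","w"))
def down(yaw): c,s=np.cos(yaw),np.sin(yaw); return np.array([[c,s,0],[s,-c,0],[0,0,-1.]])
def row(p,yaw):
    p0,R0=cmd(); return np.round(np.r_[Rn.from_matrix(R0.T@down(yaw)).as_rotvec(),R0.T@(np.asarray(p)-p0)*100],3)
E
python3 - <<'E'
from h import *
print(row([.46,.05,.33],-.1))
E
```

```text
[  0.      0.      0.383  45.602 -54.437  -9.9  ]
```

Request:
carry_out --steps "0 0 0.383 45.6 -54.4 -9.9 0;0 0 0.383 45.6 -54.4 -9.9 0;0 0 0.383 45.6 -54.4 -9.9 0;0 0 0.383 45.6 -54.4 -9.9 0;0 0 0.383 45.6 -54.4 -9.9 0;0 0 0.383 45.6 -54.4 -9.9 0;0 0 0.383 45.6 -54.4 -9.9 0;0 0 0.383 45.6 -54.4 -9.9 0;0 0 0.383 45.6 -54.4 -9.9 0;0 0 0.383 45.6 -54.4 -9.9 0"

```text
time_s: 1.4
ee_pos: [0.4242, -0.0317, 0.3179]
ee_rot: [[0.995, -0.1, 0.001], [-0.1, -0.995, -0.0], [0.001, 0.0, -1.0]]
contact_force: [1.5, -0.6, 0.2]
grip_width: -0.003
finger_force: 0.0
```

Request:
carry_out --steps "0 0 0 0 0 0 0"

```text
time_s: 1.52
ee_pos: [0.425, -0.0299, 0.3182]
ee_rot: [[0.996, -0.092, 0.001], [-0.092, -0.996, 0.0], [0.001, -0.001, -1.0]]
contact_force: [-0.7, -0.1, 0.1]
grip_width: 0.002
finger_force: 0.0
```

```bash
cat >> h.py <<'E'
def sync():
    s=read_state(); R=np.array(s["ee_rot"]); json.dump({"p":(np.array(s["ee_pos"])+[0,0,.001]).tolist(),"R":down(np.arctan2(R[1,0],R[0,0])).tolist()},open("cmd.json","w"))
E
python3 - <<'E'
from h import *
sync(); print(row([.46,.05,.33],-.1))
E
```

```text
[ 0.000e+00  0.000e+00  8.000e-03  2.751e+00 -8.277e+00 -1.080e+00]
```

Request:
carry_out --steps "0 0 0.008 2.75 -8.28 -1.08 0;0 0 0.008 2.75 -8.28 -1.08 0;0 0 0.008 2.75 -8.28 -1.08 0"

```text
time_s: 1.9
ee_pos: [0.4581, 0.0281, 0.3282]
ee_rot: [[0.996, -0.087, 0.0], [-0.087, -0.996, 0.013], [-0.001, -0.013, -1.0]]
contact_force: [0.8, 0.1, 0.7]
grip_width: 0.003
finger_force: 0.0
```

```bash
python3 - <<'E'
from h import *
np.set_printoptions(precision=4,suppress=True)
sync(); P=params("wrist"); im=vision.read_camera("wrist"); cv2.imwrite("pics/w1.png",im)
print(read_state()["ee_pos"],P[1])
np.save("w1T.npy",P[1])
for p in((.5814,.0439,.184),): print(proj("wrist",p,P))
E
```

```text
[0.4576 0.0276 0.328 ] [[-0.0867  0.9578  0.2741  0.5287]
 [-0.9962 -0.0798 -0.0362  0.0196]
 [-0.0128 -0.2762  0.961   0.4704]
 [ 0.      0.      0.      1.    ]]
[290.7888  63.6195]
```

View pics/w1.png

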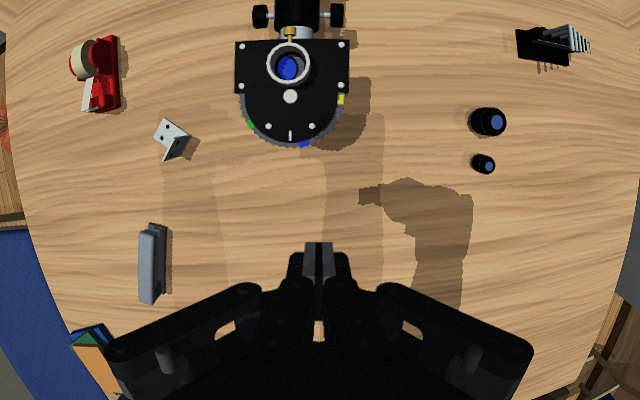

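Wrist view: port ring at (289,65), hub screw (290,96), white line (290,134), blue tab (304,144), green tab (250,124), yellow tab (341,99). Large eyepiece at (487,121), small one at (483,163).

```bash
python3 - <<'E'
from h import *
np.set_printoptions(precision=4,suppress=True)
print(read_state()["qpos"]);
im=cv2.imread("pics/w1.png"); K,_,_=params("wrist"); P=(K,np.load("w1T.npy"),0)
hsv=cv2.cvtColor(im,cv2.COLOR_BGR2HSV)
roi=np.zeros(im.shape[:2],np.uint8); roi[30:160,225:360]=255
# port ring: bright low-sat
m=cv2.inRange(hsv,(0,0,110),(180,60,255))&roi
n,l,st,c=cv2.connectedComponentsWithStats(m)
for i in range(1,n):
    if st[i,4]>8: print("grey",st[i],c[i])
for nm,lo,hi in(("blue",(110,150,80),(130,255,255)),("green",(45,100,50),(85,255,255)),("yellow",(24,150,120),(35,255,255))):
    n,l,st,c=cv2.connectedComponentsWithStats(cv2.inRange(hsv,lo,hi)&roi)
    for i in range(1,n):
        if st[i,4]>8: print(nm,st[i],c[i],onz("wrist",*c[i],.150,P))
for u,v,z in((289,65,.184),(290,96,.16),(290,134,.158)): print(onz("wrist",u,v,z,P))
E
```

```text
[-0.0889 -0.0606 -0.2034  1.4294  0.0125  3.1405]
grey [281  30   7   9  35] [282.7143  34.7429]
grey [292  30  18   9 130] [301.6385  34.0615]
grey [266  42  44  42 464] [287.7909  63.0323]
grey [339  42   6   6  28] [341.25    44.1786]
grey [239  44   6   5  26] [241.6923  45.9615]
grey [238  83   6   6  27] [240.8889  85.4815]
grey [338  82   6   6  31] [340.4516  84.5806]
grey [283  89  14  14 159] [289.8679  95.5912]
grey [265 123   7   6  30] [267.9    125.6667]
grey [309 123   6   6  30] [311.3667 125.4667]
grey [289 131   3  10  28] [289.9286 135.5   ]
blue [278  56  19  24 344] [286.7035  67.8227] [0.5837 0.0513 0.15  ]
blue [299 140  10   8  55] [303.2909 143.0727] [0.5037 0.0415 0.15  ]
green [246 119  10  11  57] [250.0702 123.8421] [0.5297 0.0951 0.15  ]
yellow [337  94   7  10  50] [340.68  99.16] [ 0.5458 -0.0006  0.15  ]
[0.5803 0.0456 0.184 ]
[0.5529 0.0496 0.16  ]
[0.5147 0.0535 0.158 ]
```

```bash
cat >> h.py <<'E'
def sync():
    s=read_state(); json.dump({"p":(np.array(s["ee_pos"])+[0,0,.001]).tolist(),"R":np.array(s["ee_rot"]).tolist()},open("cmd.json","w"))
AX=np.array([.5527,.0496])
def pt(phi,r,z): return np.r_[AX+r*np.array([np.cos(phi),np.sin(phi)]),z]
E
python3 - <<'E'
from h import *
sync(); print(pt(1.92,.085,.26),row(pt(1.92,.085,.26),1.92),row([.46,.06,.3],1.0))
E
```

```text
[0.52361728 0.12946987 0.26      ] [-9.0000e-03 -1.2000e-02 -2.0080e+00  5.6940e+00 -1.0638e+01  7.0280e+00] [-0.012 -0.006 -1.088 -0.04  -3.211  2.943]
```

Request:
carry_out --steps "-0.012 -0.006 -1.088 0 -3.2 2.9 0;-0.012 -0.006 -1.088 0 -3.2 2.9 0;-0.012 -0.006 -1.088 0 -3.2 2.9 0;-0.012 -0.006 -1.088 0 -3.2 2.9 0;-0.012 -0.006 -1.088 0 -3.2 2.9 0;-0.012 -0.006 -1.088 0 -3.2 2.9 0;-0.012 -0.006 -1.088 0 -3.2 2.9 0"

```text
time_s: 2.82
ee_pos: [0.4601, 0.0594, 0.2996]
ee_rot: [[0.543, 0.84, -0.0], [0.84, -0.543, 0.0], [0.0, -0.0, -1.0]]
contact_force: [0.1, -0.6, 0.3]
grip_width: 0.002
finger_force: 0.0
```

```bash
python3 - <<'E'
from h import *
sync(); print(read_state()["qpos"].round(3),cmd(),row(pt(1.92,.085,.25),1.92))
E
```

```text
[-0.011 -0.043 -0.245  1.368  0.     2.133] (array([0.46008404, 0.05941787, 0.30056006]), array([[ 5.42611250e-01,  8.39983947e-01, -1.30000611e-05],
       [ 8.39983947e-01, -5.42611249e-01,  2.84678208e-05],
       [ 1.68585331e-05, -2.63668025e-05, -1.00000000e+00]])) [-0.    -0.    -0.923  9.332  1.536  5.056]
```

Request:
carry_out --steps "0 0 -0.923 9.33 1.54 5.06 0;0 0 -0.923 9.33 1.54 5.06 0;0 0 -0.923 9.33 1.54 5.06 0;0 0 -0.923 9.33 1.54 5.06 0;0 0 -0.923 9.33 1.54 5.06 0;0 0 -0.923 9.33 1.54 5.06 0;0 0 -0.923 9.33 1.54 16.1 0;0 0 -0.923 9.33 1.54 16.1 0;0 0 -0.923 9.33 1.54 16.1 0"

```text
time_s: 3.95
ee_pos: [0.5199, 0.1302, 0.135]
ee_rot: [[-0.343, 0.939, -0.009], [0.939, 0.343, -0.001], [0.002, -0.009, -1.0]]
contact_force: [-1.8, 0.1, 0.2]
grip_width: -0.001
finger_force: 0.0
```

```bash
python3 - <<'E'
from h import *
did("0 0 -0.923 9.33 1.54 16.1")
print(cmd(),read_state()["ee_pos"],read_state()["contact_force"],row(pt(1.92,.07,.139),1.92))
im=vision.read_camera("wrist"); sc=vision.read_camera("scene"); 
cv2.imwrite("pics/w2.png",np.vstack([im,np.hstack([cv2.resize(sc[130:255,280:440],(640,500))])])[:880])
cv2.imwrite("pics/w2.png",cv2.resize(np.vstack([im,cv2.resize(sc[150:250,300:460],(640,400))]),(480,600)))
E
```

```text
(array([0.52364333, 0.12943674, 0.13956122]), array([[-3.42387969e-01,  9.39558661e-01, -1.30000611e-05],
       [ 9.39558661e-01,  3.42387970e-01,  2.84678208e-05],
       [ 3.11982521e-05, -2.46728067e-06, -1.00000000e+00]])) [0.51985582 0.13022166 0.1349928 ] [-1.78328012  0.09187564  0.18183228] [-0.    -0.     0.    -1.496 -0.002  0.056]
```

View pics/w2.png

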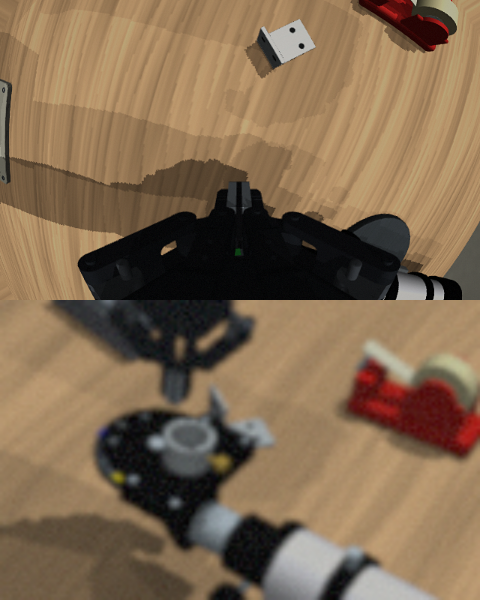

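Wrist and scene views: the finger hangs beside the wheel on its +y side, clear of the bracket (wrist view at (290,50)). I approach the rim radially, reading the force as I go.

Request:
carry_out --steps "0 0 0 -1.2 0 0 0;0 0 0 -1.2 0 0 0;0 0 0 -1.2 0 0 0;0 0 0 -1.2 0 0 0"

```text
time_s: 4.55
ee_pos: [0.5286, 0.1202, 0.1394]
ee_rot: [[-0.347, 0.938, 0.002], [0.938, 0.347, 0.001], [0.0, 0.002, -1.0]]
contact_force: [0.6, -0.1, 0.9]
grip_width: -0.001
finger_force: 0.0
```

Request:
carry_out --steps "0 0 0 -0.2 0 0 0;0 0 0 -0.4 0 0 0;0 0 0 -0.4 0 0 0;0 0 0 -0.4 0 0 0"

```text
time_s: 5.05
ee_pos: [0.5297, 0.1163, 0.1389]
ee_rot: [[-0.347, 0.938, 0.001], [0.938, 0.347, 0.001], [0.0, 0.001, -1.0]]
contact_force: [-0.1, -0.3, -0.7]
grip_width: -0.001
finger_force: 0.0
```

Request:
carry_out --steps "0 0 0 -0.1 0 0 0;0 0 0 -0.2 0 0 0;0 0 0 -0.2 0 0 0;0 0 0 -0.2 0 0 0"

```text
time_s: 5.55
ee_pos: [0.5304, 0.1145, 0.139]
ee_rot: [[-0.347, 0.938, 0.001], [0.938, 0.347, 0.001], [0.0, 0.001, -1.0]]
contact_force: [0.2, -0.0, -0.2]
grip_width: 0.002
finger_force: 0.0
```

```bash
python3 - <<'E'
from h import *
sync()
E
```

Request:
carry_out --steps "0 0 0 -0.1 0 0 0;0 0 0 -0.2 0 0 0;0 0 0 -0.2 0 0 0"

```text
time_s: 5.92
ee_pos: [0.5311, 0.1125, 0.139]
ee_rot: [[-0.347, 0.938, 0.001], [0.938, 0.347, 0.0], [0.0, 0.001, -1.0]]
contact_force: [-0.8, -0.2, -0.2]
grip_width: -0.003
finger_force: 0.0
```

Request:
carry_out --steps "0 0 0 -0.05 0 0 0;0 0 0 -0.1 0 0 0;0 0 0 -0.1 0 0 0"

```text
time_s: 6.3
ee_pos: [0.5314, 0.1116, 0.139]
ee_rot: [[-0.347, 0.938, 0.001], [0.938, 0.347, 0.001], [0.0, 0.001, -1.0]]
contact_force: [0.5, 0.3, 0.6]
grip_width: 0.001
finger_force: 0.0
```

Request:
carry_out --steps "0 0 0 -0.05 0 0 0;0 0 0 -0.1 0 0 0;0 0 0 -0.1 0 0 0"

```text
time_s: 6.68
ee_pos: [0.5316, 0.111, 0.139]
ee_rot: [[-0.347, 0.938, 0.001], [0.938, 0.347, 0.001], [0.001, 0.001, -1.0]]
contact_force: [0.1, 1.2, 0.4]
grip_width: -0.005
finger_force: 0.8
```

Request:
carry_out --steps "0 0 0 -0.03 0 0 0;0 0 0 -0.05 0 0 0;0 0 0 -0.05 0 0 0"

```text
time_s: 7.05
ee_pos: [0.5317, 0.111, 0.1389]
ee_rot: [[-0.347, 0.938, 0.0], [0.938, 0.347, 0.002], [0.002, 0.001, -1.0]]
contact_force: [-1.7, 4.8, 1.5]
grip_width: 0.005
finger_force: 2.5
```

Request:
carry_out --steps "0 0 -0.1 -0.032 -0.644 0 0;0 0 -0.2 -0.129 -1.281 0 0;0 0 -0.3 -0.288 -1.906 0 0;0 0 -0.3 -0.288 -1.906 0 0"

```text
time_s: 7.55
ee_pos: [0.5135, 0.1013, 0.1389]
ee_rot: [[-0.609, 0.793, -0.002], [0.793, 0.609, 0.002], [0.002, -0.0, -1.0]]
contact_force: [-4.0, 6.0, 2.9]
grip_width: -0.003
finger_force: 2.9
```

Request:
carry_out --steps "0 0 -0.1 -0.032 -0.644 0 0;0 0 -0.2 -0.129 -1.281 0 0;0 0 -0.3 -0.288 -1.906 0 0;0 0 -0.35 -0.42 -2.2 0 0;0 0 -0.35 -0.42 -2.2 0 0"

```text
time_s: 8.18
ee_pos: [0.498, 0.0842, 0.1388]
ee_rot: [[-0.844, 0.536, -0.003], [0.536, 0.844, 0.001], [0.003, -0.001, -1.0]]
contact_force: [-5.5, 3.1, 4.6]
grip_width: 0.003
finger_force: 3.2
```

Request:
carry_out --steps "0 0 0 -0.03 0 -0.02 0;0 0 0 -0.06 0 -0.04 0;0 0 0 -0.06 0 -0.04 0"

```text
time_s: 8.55
ee_pos: [0.498, 0.0842, 0.1389]
ee_rot: [[-0.844, 0.536, -0.004], [0.536, 0.844, 0.001], [0.004, -0.001, -1.0]]
contact_force: [-5.8, 3.7, 4.1]
grip_width: 0.001
finger_force: 3.6
```

Request:
carry_out --steps "0 0 0 -0.04 0 -0.02 0;0 0 0 -0.04 0 -0.02 0;0 0 0 -0.04 0 -0.02 0;0 0 0 -0.04 0 -0.02 0"

```text
time_s: 9.05
ee_pos: [0.4979, 0.0842, 0.1389]
ee_rot: [[-0.844, 0.536, -0.005], [0.536, 0.844, 0.002], [0.005, -0.001, -1.0]]
contact_force: [-5.9, 4.8, 3.4]
grip_width: 0.001
finger_force: 3.9
```

Request:
carry_out --steps "0 0 0 -0.05 0 -0.02 0;0 0 0 -0.1 0 -0.02 0;0 0 0 -0.1 0 -0.02 0"

```text
time_s: 9.43
ee_pos: [0.498, 0.0842, 0.1389]
ee_rot: [[-0.844, 0.536, -0.007], [0.536, 0.844, 0.003], [0.007, -0.001, -1.0]]
contact_force: [-7.7, 6.2, 5.1]
grip_width: 0.002
finger_force: 4.9
```

Request:
carry_out --steps "0 0 -0.05 -0.018 -0.31 -0.02 0;0 0 -0.1 -0.05 -0.62 -0.05 0;0 0 -0.15 -0.09 -0.93 -0.05 0;0 0 -0.2 -0.144 -1.235 -0.05 0;0 0 -0.2 -0.144 -1.235 -0.05 0"

```text
time_s: 10.05
ee_pos: [0.493, 0.074, 0.1389]
ee_rot: [[-0.934, 0.357, -0.006], [0.357, 0.934, 0.006], [0.008, 0.003, -1.0]]
contact_force: [-6.0, 9.2, 0.0]
grip_width: -0.001
finger_force: 4.0
```

Request:
carry_out --steps "0 0 0 -0.08 0 0 0;0 0 -0.05 -0.1 -0.31 0 0;0 0 -0.1 -0.13 -0.62 0 0;0 0 -0.1 -0.13 -0.62 0 0"

```text
time_s: 10.55
ee_pos: [0.491, 0.068, 0.1385]
ee_rot: [[-0.965, 0.262, -0.008], [0.262, 0.965, 0.006], [0.009, 0.004, -1.0]]
contact_force: [-6.5, 9.3, 0.4]
grip_width: -0.001
finger_force: 4.4
```

```bash
cat >> h.py <<'E'
def tabs():
    F=np.array([-.9947,.103]); 
    for n in("scene","top"):
        im=vision.read_camera(n); hsv=cv2.cvtColor(im,cv2.COLOR_BGR2HSV)
        roi=np.zeros(im.shape[:2],np.uint8); q=proj(n,[*AX,.15]); cv2.circle(roi,tuple(int(a) for a in q),55,255,-1)
        for nm,lo,hi in(("blue",(108,130,60),(130,255,255)),("green",(45,100,40),(85,255,255)),("yellow",(22,150,100),(35,255,255)),("red",(0,190,80),(6,255,255)),("red",(174,190,80),(180,255,255))):
            k,l,st,c=cv2.connectedComponentsWithStats(cv2.inRange(hsv,lo,hi)&roi)
            for i in range(1,k):
                if st[i,4]>2:
                    p=onz(n,*c[i],.149)[:2]-AX; r=np.hypot(*p)
                    if .03<r<.062: print(n,nm,st[i,4],c[i].round(1),"r",r.round(4),"ang from front",round(float(np.angle(complex(*p)/complex(*F))),3))
E
python3 - <<'E'
from h import *
tabs(); print(read_state()["contact_force"].round(1))
E
```

```text
scene blue 10 [334.  202.8] r 0.0462 ang from front 0.925
scene yellow 6 [374.2 203.3] r 0.0564 ang from front -2.646
top blue 8 [317.1 183.8] r 0.0505 ang from front 1.058
[-7.   9.   0.9]
```

Request:
carry_out --steps "0 0 0 -0.07 0 0 0;0 0 0 -0.14 0 0 0;0 0 0 -0.14 0 0 0;0 0 0 -0.14 0 0 0"

```text
time_s: 11.15
ee_pos: [0.491, 0.0679, 0.1384]
ee_rot: [[-0.965, 0.262, -0.011], [0.262, 0.965, 0.007], [0.012, 0.004, -1.0]]
contact_force: [-9.9, 9.6, 2.7]
grip_width: 0.001
finger_force: 5.9
```

Request:
carry_out --steps "0 0 -0.03 -0.005 -0.19 0 0;0 0 -0.06 -0.012 -0.37 0 0;0 0 -0.06 -0.012 -0.37 0 0"

```text
time_s: 11.52
ee_pos: [0.4895, 0.0619, 0.1384]
ee_rot: [[-0.979, 0.204, -0.012], [0.204, 0.979, 0.0], [0.012, -0.002, -1.0]]
contact_force: [-11.9, 2.7, 4.3]
grip_width: 0.001
finger_force: 5.8
```

```bash
python3 - <<'E'
from h import *
tabs(); print(read_state()["contact_force"].round(1))
E
```

```text
scene blue 11 [334.6 204.5] r 0.0466 ang from front 1.062
scene yellow 7 [373.  203.4] r 0.0536 ang from front -2.664
top blue 7 [318. 182.] r 0.0501 ang from front 1.173
[-11.7   2.5   4.1]
```

Request:
carry_out --steps "0 0 -0.05 -0.012 -0.31 -0.03 0;0 0 -0.1 -0.036 -0.62 -0.06 0;0 0 -0.15 -0.075 -0.93 -0.06 0;0 0 -0.15 -0.075 -0.93 -0.06 0"

```text
time_s: 12.12
ee_pos: [0.4885, 0.0533, 0.1385]
ee_rot: [[-0.998, 0.056, -0.012], [0.056, 0.998, 0.003], [0.012, 0.002, -1.0]]
contact_force: [-9.4, 4.9, 0.6]
grip_width: -0.004
finger_force: 4.8
```

Request:
carry_out --steps "0 0 0 -0.08 0 0 0;0 0 0 -0.12 0 0 0;0 0 -0.05 -0.13 -0.31 0 0;0 0 -0.1 -0.155 -0.62 0 0;0 0 -0.1 -0.155 -0.62 0 0"

```text
time_s: 12.75
ee_pos: [0.4886, 0.0482, 0.1381]
ee_rot: [[-0.999, -0.045, -0.014], [-0.045, 0.999, 0.005], [0.014, 0.006, -1.0]]
contact_force: [-11.9, 6.5, 1.1]
grip_width: 0.0
finger_force: 5.3
```

```bash
python3 - <<'E'
from h import *
tabs(); print(read_state()["contact_force"].round(1))
E
```

```text
scene blue 13 [336.1 206.3] r 0.0465 ang from front 1.227
scene yellow 7 [372.9 203.4] r 0.0532 ang from front -2.666
top blue 7 [319. 180.] r 0.0504 ang from front 1.305
[-11.3   7.8   1.7]
```

Request:
carry_out --steps "0 0 0 -0.04 0 0 0;0 0 -0.05 -0.06 -0.31 0 0;0 0 -0.1 -0.08 -0.62 0 0;0 0 -0.1 -0.08 -0.62 0 0"

```text
time_s: 13.35
ee_pos: [0.4892, 0.0416, 0.1377]
ee_rot: [[-0.989, -0.144, -0.015], [-0.144, 0.99, 0.004], [0.014, 0.006, -1.0]]
contact_force: [-11.1, 7.3, 0.8]
grip_width: 0.001
finger_force: 5.0
```

```bash
python3 - <<'E'
from h import *
tabs(); print(read_state()["contact_force"].round(1))
E
```

```text
scene blue 12 [336.2 206.3] r 0.0462 ang from front 1.233
scene yellow 6 [372.7 204. ] r 0.0531 ang from front -2.708
[-10.8   6.5  -0.6]
```

```bash
python3 - <<'E'
from h import *
sc=vision.read_camera("scene"); tp=vision.read_camera("top")
cv2.imwrite("pics/s3.png",np.clip(1.5*np.hstack([cv2.resize(sc[170:235,315:395],(480,390),interpolation=cv2.INTER_CUBIC),cv2.resize(tp[145:205,280:330],(320,390),interpolation=cv2.INTER_CUBIC)]),0,255))
E
```

```text
[ WARN:0@1.949] global loadsave.cpp:1063 imwrite_ Unsupported depth image for selected encoder is fallbacked to CV_8U.
```

View pics/s3.png

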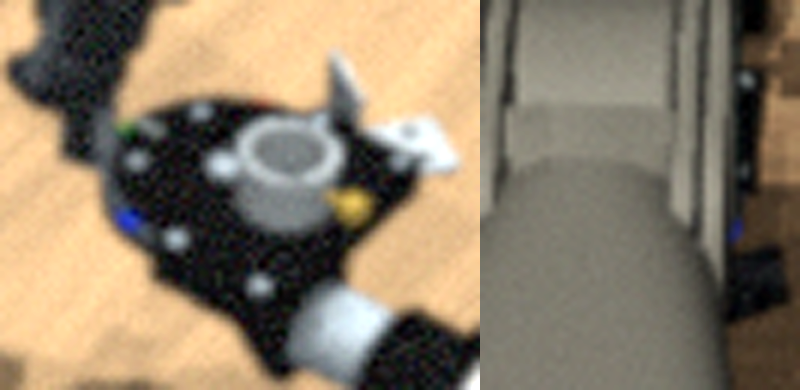

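Scene crop: the green tab at (125,128) sits by the white line at (150,128), blue is at (128,220) and red at (262,105). The wheel is at the green click and the finger slips, so I press a little firmer.

Request:
carry_out --steps "0 0 0 -0.06 0 0 0;0 0 0 -0.12 0 0 0;0 0 0 -0.12 0 0 0"

```text
time_s: 13.92
ee_pos: [0.4892, 0.0416, 0.1376]
ee_rot: [[-0.989, -0.144, -0.017], [-0.144, 0.99, 0.003], [0.016, 0.006, -1.0]]
contact_force: [-13.1, 5.5, 1.9]
grip_width: 0.002
finger_force: 6.4
```

Request:
carry_out --steps "0 0 -0.03 -0.02 -0.19 -0.01 0;0 0 -0.06 -0.04 -0.37 -0.02 0;0 0 -0.06 -0.04 -0.37 -0.02 0"

```text
time_s: 14.3
ee_pos: [0.4904, 0.0349, 0.1377]
ee_rot: [[-0.979, -0.202, -0.017], [-0.201, 0.979, -0.004], [0.017, -0.001, -1.0]]
contact_force: [-13.4, -3.2, 1.9]
grip_width: 0.0
finger_force: 6.6
```

```bash
python3 - <<'E'
from h import *
tabs(); print(read_state()["contact_force"].round(1))
E
```

```text
scene blue 15 [337.4 207.4] r 0.0461 ang from front 1.337
scene green 5 [334.8 192.4] r 0.0515 ang from front 0.078
scene yellow 5 [373.  204.4] r 0.0542 ang from front -2.731
[-12.7  -2.3   0.4]
```

Request:
carry_out --steps "0 0 -0.07 0.02 -0.43 -0.02 0;0 0 -0.14 0 -0.86 -0.04 0;0 0 -0.21 -0.07 -1.29 -0.04 0;0 0 -0.28 -0.17 -1.71 -0.04 0;0 0 -0.35 -0.31 -2.13 -0.04 0;0 0 -0.35 -0.31 -2.13 -0.04 0"

```text
time_s: 15.15
ee_pos: [0.5001, 0.0137, 0.138]
ee_rot: [[-0.851, -0.525, -0.013], [-0.525, 0.851, -0.006], [0.014, 0.001, -1.0]]
contact_force: [-7.7, -5.1, -5.6]
grip_width: -0.002
finger_force: 4.4
```

```bash
python3 - <<'E'
from h import *
tabs(); print(read_state()["contact_force"].round(1))
E
```

```text
scene green 6 [333.  196.5] r 0.0489 ang from front 0.413
scene yellow 11 [373.  203.6] r 0.0537 ang from front -2.679
[-7.  -5.4 -6. ]
```

Request:
carry_out --steps "0 0 0 1 0 0 0;0 0 0 2.8 0 0 0;0 0 0 2.8 0 0 0;0 0 0 2.8 0 0 0"

```text
time_s: 15.75
ee_pos: [0.4833, 0.0013, 0.1421]
ee_rot: [[-0.851, -0.525, 0.003], [-0.525, 0.851, 0.0], [-0.003, -0.001, -1.0]]
contact_force: [-1.0, 0.5, 0.3]
grip_width: -0.001
finger_force: 0.0
```

```bash
python3 - <<'E'
from h import *
sync(); print(read_state()["contact_force"].round(1),read_state()["ee_pos"],row(pt(2.8,.09,.14),2.8)); tabs()
E
```

```text
[-1.   0.5  0.3] [0.48332536 0.00134816 0.14205088] [-0.000e+00  3.000e-03  8.950e-01 -2.804e+00  7.482e+00  3.020e-01]
scene green 8 [333.  196.5] r 0.0489 ang from front 0.413
scene yellow 10 [373.4 203.7] r 0.0547 ang from front -2.679
top red 3 [290.3 185.7] r 0.0496 ang from front -0.748
```

Request:
carry_out --steps "0 0.003 0.45 -0.5 4 0.4 0;0 0.003 0.45 -0.5 4 0.4 0;0 0.003 0.45 -0.5 4 0.4 0;0 0.003 0.895 -2.8 7.48 0.4 0;0 0.003 0.895 -2.8 7.48 0.4 0;0 0.003 0.895 -2.8 7.48 0.4 0;0 0.003 0.895 -2.8 7.48 0.4 0;0 0.003 0.895 -2.8 7.48 0.4 0"

```text
time_s: 16.85
ee_pos: [0.4674, 0.0801, 0.1375]
ee_rot: [[-0.943, 0.334, -0.002], [0.334, 0.943, 0.0], [0.002, -0.0, -1.0]]
contact_force: [-0.4, -0.6, 0.2]
grip_width: 0.0
finger_force: 0.0
```

Request:
carry_out --steps "0 0 0 -1 0 0 0;0 0 0 -1.8 0 0 0;0 0 0 -2.1 0 0 0;0 0 0 -2.1 0 0 0;0 0 0 -2.1 0 0 0"

```text
time_s: 17.48
ee_pos: [0.4867, 0.0729, 0.1372]
ee_rot: [[-0.942, 0.335, -0.002], [0.335, 0.942, 0.0], [0.002, -0.001, -1.0]]
contact_force: [-1.1, 0.1, -0.1]
grip_width: 0.002
finger_force: 0.0
```

Request:
carry_out --steps "0 0 0 -0.3 0 0 0;0 0 0 -0.4 0 0 0;0 0 0 -0.5 0 0 0;0 0 0 -0.5 0 0 0"

```text
time_s: 17.98
ee_pos: [0.4909, 0.0716, 0.1373]
ee_rot: [[-0.942, 0.335, -0.003], [0.335, 0.942, 0.001], [0.003, -0.0, -1.0]]
contact_force: [-2.3, 1.8, 2.8]
grip_width: 0.0
finger_force: 1.5
```

Request:
carry_out --steps "0 0 0 -0.05 0 0 0;0 0 0 -0.1 0 0 0;0 0 0 -0.1 0 0 0"

```text
time_s: 18.35
ee_pos: [0.491, 0.0715, 0.1372]
ee_rot: [[-0.942, 0.335, -0.005], [0.335, 0.942, 0.002], [0.005, -0.0, -1.0]]
contact_force: [-5.2, 2.6, 5.9]
grip_width: 0.001
finger_force: 3.1
```

Request:
carry_out --steps "0 0 0 -0.06 0 -0.06 0;0 0 0 -0.13 0 -0.12 0;0 0 0 -0.13 0 -0.12 0;0 0 0 -0.13 0 -0.12 0"

```text
time_s: 18.85
ee_pos: [0.4909, 0.0713, 0.1374]
ee_rot: [[-0.942, 0.334, -0.008], [0.334, 0.942, 0.002], [0.008, -0.001, -1.0]]
contact_force: [-5.7, 2.7, 2.0]
grip_width: -0.001
finger_force: 3.4
```

Request:
carry_out --steps "0 0 -0.08 -0.05 -0.5 -0.03 0;0 0 -0.16 -0.14 -0.99 -0.03 0;0 0 -0.24 -0.26 -1.47 -0.03 0;0 0 -0.32 -0.43 -1.95 -0.03 0;0 0 -0.4 -0.64 -2.41 -0.03 0;0 0 -0.4 -0.64 -2.41 -0.03 0"

```text
time_s: 19.6
ee_pos: [0.4876, 0.045, 0.1374]
ee_rot: [[-0.998, -0.058, -0.01], [-0.058, 0.998, -0.001], [0.01, -0.001, -1.0]]
contact_force: [-8.0, -1.0, 2.7]
grip_width: 0.001
finger_force: 4.2
```

```bash
python3 - <<'E'
from h import *
tabs(); print(read_state()["contact_force"].round(1))
E
```

```text
scene green 9 [333.3 201.9] r 0.0471 ang from front 0.846
scene yellow 5 [373.2 203.2] r 0.054 ang from front -2.646
[-7.2 -1.2  2.5]
```

Request:
carry_out --steps "0 0 0 -0.08 0 -0.03 0;0 0 0 -0.17 0 -0.06 0;0 0 0 -0.17 0 -0.06 0"

```text
time_s: 20.08
ee_pos: [0.4876, 0.0452, 0.1374]
ee_rot: [[-0.998, -0.058, -0.014], [-0.058, 0.998, -0.002], [0.014, -0.001, -1.0]]
contact_force: [-10.1, -1.0, 2.7]
grip_width: 0.003
finger_force: 5.5
```

Request:
carry_out --steps "0 0 -0.05 -0.01 -0.31 -0.02 0;0 0 -0.1 -0.04 -0.62 -0.03 0;0 0 -0.1 -0.04 -0.62 -0.03 0"

```text
time_s: 20.45
ee_pos: [0.4883, 0.0394, 0.1374]
ee_rot: [[-0.987, -0.158, -0.014], [-0.158, 0.987, -0.0], [0.014, 0.002, -1.0]]
contact_force: [-10.0, 0.9, 2.3]
grip_width: -0.001
finger_force: 5.1
```

Ramp begins. Press a bit more and continue.

Request:
carry_out --steps "0 0 0 -0.06 0 -0.03 0;0 0 0 -0.12 0 -0.04 0;0 0 -0.04 -0.14 -0.25 -0.04 0;0 0 -0.08 -0.16 -0.5 -0.04 0;0 0 -0.08 -0.16 -0.5 -0.04 0"

```text
time_s: 21.08
ee_pos: [0.4893, 0.0348, 0.1375]
ee_rot: [[-0.971, -0.237, -0.017], [-0.237, 0.972, -0.001], [0.016, 0.003, -1.0]]
contact_force: [-12.8, -1.1, 2.2]
grip_width: 0.001
finger_force: 6.2
```

```bash
python3 - <<'E'
from h import *
tabs(); print(read_state()["contact_force"].round(1))
E
```

```text
scene green 12 [334.2 203.4] r 0.0462 ang from front 0.977
scene yellow 8 [373.8 203.6] r 0.0555 ang from front -2.67
[-12.9  -1.    2.8]
```

Request:
carry_out --steps "0 0 -0.04 -0.01 -0.25 -0.02 0;0 0 -0.08 -0.025 -0.5 -0.03 0;0 0 -0.08 -0.025 -0.5 -0.03 0"

```text
time_s: 21.55
ee_pos: [0.4914, 0.028, 0.1376]
ee_rot: [[-0.95, -0.312, -0.016], [-0.312, 0.95, -0.006], [0.017, -0.0, -1.0]]
contact_force: [-11.3, -5.8, -0.4]
grip_width: -0.003
finger_force: 6.1
```

```bash
python3 - <<'E'
from h import *
tabs(); print(read_state()["contact_force"].round(1))
E
```

```text
scene green 11 [335.2 205.2] r 0.0465 ang from front 1.126
scene yellow 8 [372.8 203.2] r 0.0529 ang from front -2.654
[-11.3  -5.8  -0.1]
```

Request:
carry_out --steps "0 0 -0.04 0.03 -0.25 0 0;0 0 -0.08 0.05 -0.5 0 0;0 0 -0.08 0.05 -0.5 0 0;0 0 -0.08 1.2 -0.5 0 0;0 0 -0.08 4 -0.5 0 0;0 0 -0.08 4 -0.5 0 0;0 0 -0.08 4 -0.5 -3 0;0 0 -0.08 4 -0.5 -14 0;0 0 -0.08 4 -0.5 -14 0;0 0 -0.08 4 -0.5 -14 0"

```text
time_s: 22.9
ee_pos: [0.4668, 0.0124, 0.2861]
ee_rot: [[-0.922, -0.388, 0.011], [-0.388, 0.922, -0.001], [-0.01, -0.005, -1.0]]
contact_force: [0.9, 0.5, -0.4]
grip_width: 0.002
finger_force: 0.0
```

```bash
python3 - <<'E'
from h import *
tabs(); sync(); print(read_state()["contact_force"].round(1),read_state()["qpos"].round(2),cmd())
for y in(0.55,0.9,1.2): print(y,row([.40,-.22,.33],y))
E
```

```text
scene green 14 [336.  205.7] r 0.0456 ang from front 1.184
scene yellow 11 [373.1 203.4] r 0.0538 ang from front -2.659
[ 0.5  0.9 -0.2] [-0.11 -0.04 -0.28  1.33 -0.   -0.51] (array([0.46331667, 0.01272266, 0.28222506]), array([[-9.21666821e-01, -3.87980294e-01,  1.24990978e-03],
       [-3.87980861e-01,  9.21667399e-01, -2.39208232e-04],
       [-1.05919301e-03, -7.05411363e-04, -9.99999190e-01]]))
0.55 [ 2.0000e-03  1.0000e-03  2.9900e+00  1.4860e+01 -1.8996e+01 -4.7800e+00]
0.9 [ 1.0000e-03  1.0000e-03  2.6400e+00  1.4860e+01 -1.8996e+01 -4.7800e+00]
1.2 [ 1.0000e-03  1.0000e-03  2.3400e+00  1.4860e+01 -1.8996e+01 -4.7800e+00]
```

```bash
python3 - <<'E'
from h import *
print(row([.509,-.226,.28],np.pi))
K,_,_=params("wrist"); P=(K,np.load("w1T.npy"),0)
print(onz("wrist",487,121,.05,P),onz("wrist",483,163,.03,P),onz("top",418,155,0),onz("top",460,155,0))
E
```

```text
[-0.0000e+00  1.0000e-03  3.9800e-01  5.0520e+00 -2.3775e+01  2.3400e-01]
[ 0.51470419 -0.2232864   0.05      ] [ 0.44805912 -0.22706824  0.03      ] [ 0.64004272 -0.32681167  0.        ] [ 0.63611437 -0.46645207  0.        ]
```

Request:
carry_out --steps "0 0.001 0.398 5.05 -23.8 0.2 1;0 0.001 0.398 5.05 -23.8 0.2 1;0 0.001 0.398 5.05 -23.8 0.2 1;0 0.001 0.398 5.05 -23.8 0.2 1;0 0.001 0.398 5.05 -23.8 0.2 1;0 0.001 0.398 5.05 -23.8 0.2 1;0 0.001 0.398 5.05 -23.8 0.2 1"

```text
time_s: 23.88
ee_pos: [0.5072, -0.2246, 0.2776]
ee_rot: [[-1.0, -0.002, -0.004], [-0.002, 1.0, 0.001], [0.004, 0.001, -1.0]]
contact_force: [-0.3, 0.2, 0.3]
grip_width: 0.998
finger_force: 0.0
```

```bash
python3 - <<'E'
from h import *
sync(); P=params("wrist"); np.save("w4T.npy",P[1]); im=vision.read_camera("wrist"); cv2.imwrite("pics/w4.png",im); print(cmd())
tp=vision.read_camera("top"); cv2.imwrite("pics/t4.png",np.hstack([cv2.resize(tp[130:210,270:350],(400,400),interpolation=cv2.INTER_CUBIC),cv2.resize(im,(400,250))[:]+0 if 0 else np.pad(cv2.resize(im,(400,250)),((0,150),(0,0),(0,0)))]))
for p in((.5125,-.2245,.07),(.5125,-.2245,.0)):print(proj("wrist",p,P))
tabs()
E
```

```text
(array([ 0.50721596, -0.22464357,  0.27860447]), array([[-0.99998951, -0.00189772, -0.00416906],
       [-0.00190209,  0.99999765,  0.00104266],
       [ 0.00416707,  0.00105058, -0.99999077]]))
[318.74794912 182.74084063]
[318.62203628 172.24137226]
scene green 11 [335.6 205.9] r 0.0467 ang from front 1.188
scene yellow 12 [373.3 203.7] r 0.0545 ang from front -2.677
top green 9 [319.1 180.3] r 0.0511 ang from front 1.289
top red 32 [303.5 163.3] r 0.0334 ang from front -3.115
```

View pics/t4.png

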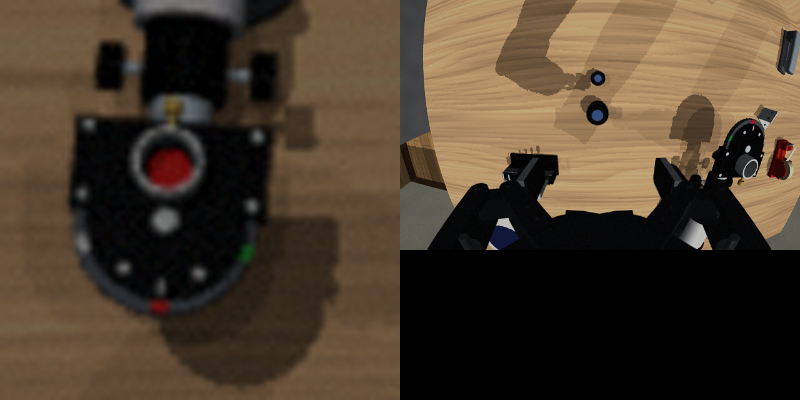

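Top crop: red fills the port and the red tab at (160,305) sits on the white line, so the wheel is home. The wrist view shows the large eyepiece at about (315,181). I measure it now.

```bash
python3 - <<'E'
from h import *
im=cv2.imread("pics/w4.png"); K,_,_=params("wrist"); P=(K,np.load("w4T.npy"),0)
hsv=cv2.cvtColor(im,cv2.COLOR_BGR2HSV); roi=np.zeros(im.shape[:2],np.uint8); cv2.circle(roi,(316,181),26,255,-1)
for nm,m,z in(("lens",cv2.inRange(hsv,(100,60,60),(130,255,255)),.07),("dark",cv2.inRange(hsv,(0,0,0),(180,255,45)),.06)):
    n,l,st,c=cv2.connectedComponentsWithStats(m&roi)
    for i in range(1,n):
        if st[i,4]>40: print(nm,st[i],c[i].round(1),onz("wrist",*c[i],z,P).round(4))
print(proj("wrist",[.51,-.2245,.07],P),proj("wrist",[.51,-.2245,.05],P))
E
```

```text
lens [307 176  18  18 262] [315.5 184.4] [ 0.5144 -0.2283  0.07  ]
dark [298 161  35  39 784] [315.5 179. ] [ 0.51   -0.2283  0.06  ]
[318.75253488 180.62095369] [318.71162279 177.33691517]
```

```bash
python3 - <<'E'
from h import *
print(row([.514,-.228,.15],np.pi))
E
```

```text
[ 1.0000e-03 -4.0000e-03  2.0000e-03 -7.3100e-01 -3.5000e-01  1.2857e+01]
```

Request:
carry_out --steps "0.001 -0.004 0.002 -0.73 -0.35 12.86 1;0.001 -0.004 0.002 -0.73 -0.35 12.86 1;0.001 -0.004 0.002 -0.73 -0.35 12.86 1;0.001 -0.004 0.002 -0.73 -0.35 12.86 1;0.001 -0.004 0.002 -0.73 -0.35 12.86 1"

```text
time_s: 24.7
ee_pos: [0.5169, -0.2308, 0.1532]
ee_rot: [[-1.0, 0.001, 0.006], [0.001, 1.0, -0.004], [-0.006, -0.004, -1.0]]
contact_force: [-0.0, 0.2, 0.5]
grip_width: 1.004
finger_force: 0.0
```

```bash
python3 - <<'E'
from h import *
sync(); P=params("wrist"); im=vision.read_camera("wrist"); cv2.imwrite("pics/w5.png",im); print(cmd())
hsv=cv2.cvtColor(im,cv2.COLOR_BGR2HSV); q=proj("wrist",[.514,-.228,.07],P); print(q)
roi=np.zeros(im.shape[:2],np.uint8); cv2.circle(roi,tuple(int(a) for a in q),45,255,-1)
n,l,st,c=cv2.connectedComponentsWithStats(cv2.inRange(hsv,(100,60,60),(130,255,255))&roi)
for i in range(1,n):
    if st[i,4]>40:
        e=st[i]; print(e,c[i].round(1),onz("wrist",*c[i],.07,P).round(4),onz("wrist",e[0]+e[2]/2,e[1]+e[3]/2,.07,P).round(4))
E
```

```text
(array([ 0.51688049, -0.2308411 ,  0.1541719 ]), array([[-0.9999797 ,  0.0013991 ,  0.00621643],
       [ 0.00137393,  0.99999085, -0.00405098],
       [-0.00622204, -0.00404236, -0.99997247]]))
[323.25019453 204.96169189]
[309 193  28  26 551] [322.7 205.7] [ 0.5146 -0.2284  0.07  ] [ 0.5148 -0.2282  0.07  ]
```

Request:
carry_out --steps "0 0 0 -0.05 0 6 1;0 0 0 -0.05 0 10 1;0 0 0 -0.05 0 12.8 1;0 0 0 -0.05 0 12.8 1;0 0 0 -0.05 0 12.8 1;0 0 0 -0.05 0 12.8 1"

```text
time_s: 25.5
ee_pos: [0.5171, -0.2309, 0.024]
ee_rot: [[-1.0, 0.002, 0.005], [0.002, 1.0, -0.003], [-0.005, -0.003, -1.0]]
contact_force: [0.2, 1.2, -0.3]
grip_width: 1.004
finger_force: 0.0
```

Request:
carry_out --steps "0 0 0 0 0 0 0.3;0 0 0 0 0 0 0.3;0 0 0 0 0 0 0.3;0 0 0 0 0 0 0.3;0 0 0 0 0 0 0.3;0 0 0 0 0 0 0.3" --newtons 25

```text
time_s: 26.25
ee_pos: [0.5155, -0.2295, 0.0222]
ee_rot: [[-1.0, 0.001, 0.002], [0.001, 1.0, -0.001], [-0.002, -0.001, -1.0]]
contact_force: [-0.9, 1.5, 6.2]
grip_width: 0.484
finger_force: 25.1
```

Request:
carry_out --steps "0 0 0 0 0 -6 0.3;0 0 0 0 0 -12 0.3;0 0 0 0 0 -18 0.3;0 0 0 -3 4 -22 0.3;0 0 0 -5 8 -27.8 0.3;0 0 0 -14.7 27.5 -27.8 0.3;0 0 0 -14.7 27.5 -27.8 0.3;0 0 0 -14.7 27.5 -27.8 0.3;0 0 0 -14.7 27.5 -27.8 0.3;0 0 0 -14.7 27.5 -27.8 0.3"

```text
time_s: 27.5
ee_pos: [0.6629, 0.0479, 0.2978]
ee_rot: [[-1.0, -0.002, -0.001], [-0.002, 1.0, -0.001], [0.001, -0.001, -1.0]]
contact_force: [-0.1, -0.6, -1.4]
grip_width: 0.483
finger_force: 26.7
```

Request:
carry_out --steps "0 0 0 0 0 0 0.3;0 0 0 0 0 0 0.3"

```text
time_s: 27.75
ee_pos: [0.6618, 0.044, 0.2992]
ee_rot: [[-1.0, 0.003, 0.0], [0.003, 1.0, -0.001], [-0.0, -0.001, -1.0]]
contact_force: [0.2, 0.5, -2.6]
grip_width: 0.489
finger_force: 26.7
```

```bash
python3 - <<'E'
from h import *
sync(); P=params("wrist"); np.save("w6T.npy",P[1]); im=vision.read_camera("wrist"); cv2.imwrite("pics/w6.png",im); s=read_state(); print(s["ee_pos"],s["ee_rot"].round(3),s["grip_width"],s["contact_force"])
print(proj("wrist",[.5825,.0464,.184],P))
E
```

```text
[0.66186555 0.04399028 0.29937157] [[-1.     0.003  0.   ]
 [ 0.003  1.    -0.001]
 [-0.    -0.001 -1.   ]] 0.4873781267274779 [ 0.18036821 -0.19801106 -1.58485008]
[321.76144249 104.89378422]
```

View pics/w6.png

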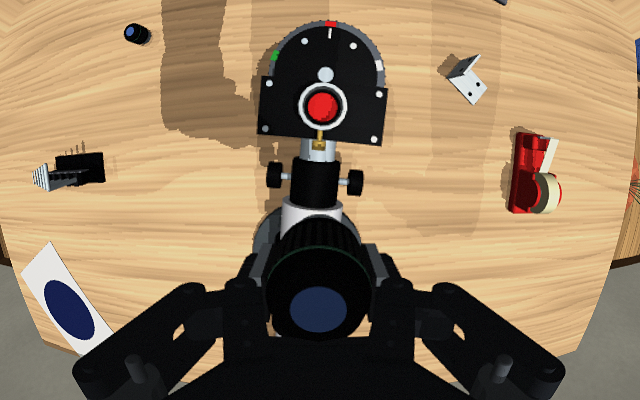

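Wrist view: the port ring with red in it is at (322,105), as predicted. The held eyepiece's lens is at (319,309), upright in the fingers. I measure both.

```bash
python3 - <<'E'
from h import *
im=cv2.imread("pics/w6.png"); K,_,_=params("wrist"); P=(K,np.load("w6T.npy"),0)
hsv=cv2.cvtColor(im,cv2.COLOR_BGR2HSV)
def comp(nm,m,u,v,r,z,amin):
    roi=np.zeros(im.shape[:2],np.uint8); cv2.circle(roi,(u,v),r,255,-1)
    n,l,st,c=cv2.connectedComponentsWithStats(m&roi)
    for i in range(1,n):
        if st[i,4]>amin:
            e=st[i]; (x,y),rad=cv2.minEnclosingCircle(np.argwhere(l==i)[:,::-1].astype(np.float32)); print(nm,e,c[i].round(1),(round(x,1),round(y,1),round(rad,1)),onz("wrist",*c[i],z,P).round(4),onz("wrist",x,y,z,P).round(4))
comp("ring",cv2.inRange(hsv,(0,0,150),(180,60,255)),322,105,29,.184,100)
comp("redhole",cv2.inRange(hsv,(0,150,100),(8,255,255)),322,105,25,.16,100)
comp("lens",cv2.inRange(hsv,(95,60,50),(130,255,255)),319,309,45,.3472,100)
E
```

```text
ring [299  76  48  54 605] [322.8 103.6] (322.4, 102.7, 26.7) [0.5814 0.0472 0.184 ] [0.5807 0.0469 0.184 ]
redhole [308  93  30  28 671] [322.1 106.7] (322.2, 106.9, 15.0) [0.5832 0.0469 0.16  ] [0.5834 0.047  0.16  ]
lens [ 290  287   57   45 2010] [317.9 309.2] (318.0, 309.5, 28.0) [0.6599 0.0434 0.3472] [0.6601 0.0434 0.3472]
```

Request:
carry_out --steps "0 0 0.003 4 0.32 0 0.3;0 0 0.003 7.81 0.32 0 0.3;0 0 0.003 7.81 0.32 0 0.3;0 0 0.003 7.81 0.32 4 0.3;0 0 0.003 7.81 0.32 8 0.3;0 0 0.003 7.81 0.32 8 0.3;0 0 0.003 7.81 0.32 8 0.3;0 0 0.003 7.81 0.32 8 0.3"

```text
time_s: 28.8
ee_pos: [0.5863, 0.0483, 0.222]
ee_rot: [[-1.0, 0.005, 0.006], [0.005, 1.0, -0.001], [-0.006, -0.001, -1.0]]
contact_force: [-0.0, 0.0, -3.0]
grip_width: 0.49
finger_force: 26.7
```

```bash
python3 - <<'E'
from h import *
o=[];z=[]
for k in range(2):
    sc=vision.read_camera("scene"); tp=vision.read_camera("top")
s=read_state(); print(s["ee_pos"],s["ee_rot"].round(3),s["contact_force"].round(1))
cv2.imwrite("pics/s7.png",cv2.resize(sc[140:240,310:440],(780,600),interpolation=cv2.INTER_CUBIC))
E
```

```text
[0.58515904 0.0485171  0.22077691] [[-1.     0.005  0.003]
 [ 0.005  1.    -0.001]
 [-0.003 -0.001 -1.   ]] [ 0.2  0.6 -1.7]
```

View pics/s7.png

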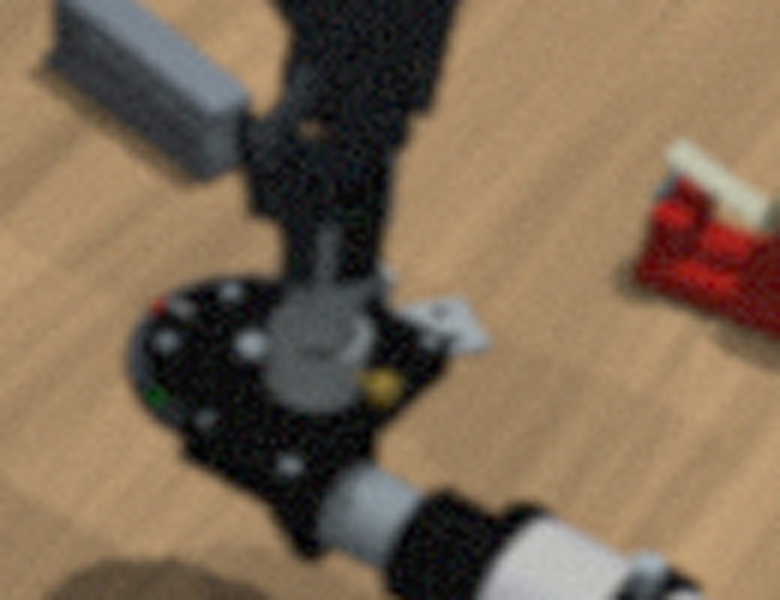

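Scene crop: the barrel stands over the port ring (ring spans about 262–372, barrel about 267–350 in the crop). I check this in numbers.

```bash
python3 - <<'E'
from h import *
np.set_printoptions(precision=1,suppress=True)
im=vision.read_camera("scene"); s=read_state(); print(s["ee_pos"].round(4),s["contact_force"])
c=lambda p:(proj("scene",p)-[310,140])*6
e=s["ee_pos"]+[-.0014,-.0005,0]
print("port",c([.5825,.0469,.184]),"foot",c([e[0],e[1],e[2]-.022]),"should",c([e[0],e[1],e[2]+.002]), "px/mm",c([.5835,.0475,.184])-c([.5825,.0469,.184]))
g=cv2.cvtColor(im,cv2.COLOR_BGR2GRAY).astype(int)
for r in range(188,209,2): print(r,(r-140)*6,g[r,348:376])
E
```

```text
[0.6 0.  0.2] [ 0.1  0.5 -3.1]
port [315.1 327.1] foot [321.2 299.3] should [325.5 252.8] px/mm [2.9 0.1]
188 288 [106  83  52  19   5  24  19   4  21  39  49  58  54  54  62  70  69  70
  70  74  68  66  63  62  58  68  85 111]
190 300 [ 46  38  28  15  13  12  30  19  32  51  65  70  75  80  79  80  75  82
  80  79  78  70  55  39  28  41  79 110]
192 312 [12 10 22 20  8 26 41 56 73 82 81 83 79 83 78 81 84 81 73 73 81 82 68 47
 13  4 33 62]
194 324 [  9  12  32  32  45  46  53  72  87  75  78  84  85  84  82  88  85  79
  80  81  87 103 108  96  50  25   9   9]
196 336 [ 25  70 108 132 128 109  86  78  81  81  80  80  86  89  85  85  85  90
  81  73  84 106 122 102  63  28   7   7]
198 348 [ 37  62  89 108 108 100  85  79  87  90  82  80  76  70  60  66  68  77
  89 107 111 117 103  69  39  32   7   9]
200 360 [ 24  18  19  37  39  48  59  70  79  82  81  83  82  78  79  77  78  85
  99 101 101  88  75  41  28  24  21  18]
202 372 [13 17  7  6 18 34 59 71 77 86 85 87 88 86 84 85 87 86 84 85 84 90 83 76
 83 89 87 74]
204 384 [ 15  10  25   7  19  17  49  67  83  84  82  85  86  90  88  92  88  86
  84  82  77  64  67  85 102 112 110  93]
206 396 [15  9 13 13 16 11 26 36 52 73 85 85 92 91 89 90 88 87 83 80 64 55 35 48
 69 75 70 60]
208 408 [10 17  9 17  9 18  9  9 29 19 36 43 54 54 57 64 55 46 37 37 30 21 16 24
 24 29 25 21]
```

Request:
carry_out --steps "0 0 0 0.13 -0.11 0.4 0.3;0 0 0 0.13 -0.11 0.6 0.3;0 0 0 0.13 -0.11 0.6 0.3;0 0 0 0.13 -0.11 0.6 0.3"

```text
time_s: 29.55
ee_pos: [0.583, 0.0474, 0.2134]
ee_rot: [[-1.0, 0.005, 0.001], [0.005, 1.0, -0.001], [-0.001, -0.001, -1.0]]
contact_force: [-0.3, 0.3, -1.3]
grip_width: 0.487
finger_force: 26.7
```

Request:
carry_out --steps "0 0 0 -0.06 0 0.4 0.3;0 0 0 -0.06 0 0.7 0.3;0 0 0 -0.06 0 0.9 0.3;0 0 0 -0.06 0 0.9 0.3;0 0 0 -0.06 0 0.9 0.3"

```text
time_s: 30.18
ee_pos: [0.5837, 0.0474, 0.2046]
ee_rot: [[-1.0, 0.005, 0.001], [0.005, 1.0, -0.001], [-0.001, -0.001, -1.0]]
contact_force: [-0.0, 0.7, -2.4]
grip_width: 0.489
finger_force: 26.7
```

Request:
carry_out --steps "0 0 0 0 0 0.2 0.3;0 0 0 0 0 0.4 0.3;0 0 0 0 0 0.4 0.3;0 0 0 0 0 0.4 0.3"

```text
time_s: 30.68
ee_pos: [0.5837, 0.0474, 0.2005]
ee_rot: [[-1.0, 0.005, 0.001], [0.005, 1.0, -0.001], [-0.001, -0.001, -1.0]]
contact_force: [1.0, 0.4, -2.8]
grip_width: 0.485
finger_force: 26.7
```

Request:
carry_out --steps "0 0 0 0 0 0.3 0.3;0 0 0 0 0 0.6 0.3;0 0 0 0 0 0.9 0.3;0 0 0 0 0 1.2 0.3;0 0 0 0 0 1.4 0.3;0 0 0 0 0 1.4 0.3"

```text
time_s: 31.42
ee_pos: [0.5836, 0.0474, 0.1863]
ee_rot: [[-1.0, 0.005, 0.001], [0.005, 1.0, -0.001], [-0.001, -0.001, -1.0]]
contact_force: [0.7, 0.6, -2.2]
grip_width: 0.491
finger_force: 26.7
```

Request:
carry_out --steps "0 0 0 0 0 0.1 0.3;0 0 0 0 0 0.2 0.3;0 0 0 0 0 0.3 0.3;0 0 0 0 0 0.35 0.3;0 0 0 0 0 0.35 0.3;0 0 0 0 0 0.35 0.3"

```text
time_s: 32.17
ee_pos: [0.5837, 0.0474, 0.1831]
ee_rot: [[-1.0, 0.005, 0.001], [0.005, 1.0, -0.001], [-0.001, -0.001, -1.0]]
contact_force: [-0.2, -0.1, -2.1]
grip_width: 0.487
finger_force: 26.7
```

Request:
carry_out --steps "0 0 0 0 0 0.05 0.3;0 0 0 0 0 0.1 0.3;0 0 0 0 0 0.15 0.3;0 0 0 0 0 0.15 0.3;0 0 0 0 0 0.15 0.3"

```text
time_s: 32.8
ee_pos: [0.5838, 0.0474, 0.1823]
ee_rot: [[-1.0, 0.005, 0.002], [0.005, 1.0, -0.001], [-0.002, -0.001, -1.0]]
contact_force: [-2.8, 0.7, 5.5]
grip_width: 0.486
finger_force: 27.0
```

Request:
carry_out --steps "0 0 0 0 0 0 0.8;0 0 0 0 0 0 0.8;0 0 0 0 0 0 0.8;0 0 0 0 0 0 0.8;0 0 0 0 0 -3 0.8;0 0 0 0 0 -8 0.8;0 0 0 0 0 -14 0.8;0 0 0 0 0 -14 0.8;0 0 0 0 0 -14 0.8"

```text
time_s: 33.92
ee_pos: [0.5836, 0.0475, 0.3215]
ee_rot: [[-1.0, 0.005, 0.001], [0.005, 1.0, -0.001], [-0.001, -0.001, -1.0]]
contact_force: [0.3, -0.3, -1.0]
grip_width: 0.797
finger_force: 0.0
```

Request:
carry_out --steps "0 0 0 -4 8 0 0.8;0 0 0 -4 8 0 0.8;0 0 0 -4 8 0 0.8;0 0 0 -4 8 0 0.8"

```text
time_s: 34.42
ee_pos: [0.6229, 0.1268, 0.3197]
ee_rot: [[-1.0, 0.005, -0.002], [0.005, 1.0, -0.002], [0.002, -0.002, -1.0]]
contact_force: [-0.5, -0.8, 0.0]
grip_width: 0.804
finger_force: 0.0
```

```bash
python3 - <<'E'
from h import *
sc=vision.read_camera("scene"); w=vision.read_camera("wrist"); P=params("wrist")
print(read_state()["ee_pos"].round(3),proj("wrist",[.5825,.0469,.23],P),proj("scene",[.5825,.0469,.23]),read_state()["time_s"])
cv2.imwrite("pics/f.png",np.vstack([cv2.resize(sc[140:240,310:440],(400,300)),np.pad(cv2.resize(w,(400,250)),((0,50),(0,0),(0,0)))]))
tabs()
E
```

```text
[0.623 0.126 0.321] [217.38460332 157.1123638 ] [363.86426394 179.74464762] 34.525
scene green 11 [335.8 205.7] r 0.046 ang from front 1.18
top green 4 [318.8 180.2] r 0.05 ang from front 1.286
```

View pics/f.png

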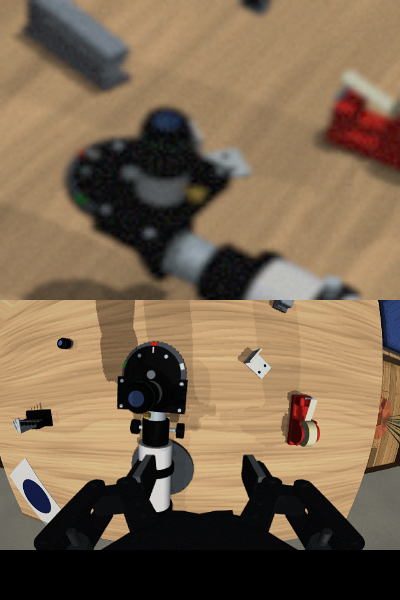

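The eyepiece stands upright in the port at (162,130) in the scene crop, with its shoulder on the rim. The red tab is at the front, the bystanders are undisturbed and the gripper is clear.

```bash
python3 -c "
from plant import workorder; print(workorder.finish_job())"
```

```text
the job is handed in; nothing more can be done
None
```

I turned the wheel until the red filter clicked in under the port, then stood the eyepiece fully home in the port and released it; I handed the job in at about 34.5 s of the 72 s, but no verdict came back.

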